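# Catch the slide trolley on the reader rail

### The job

Pull the red post of the release bar out, away from the rail, so that the slide trolley rolls through the white reader arch by itself, untouched. Catch it softly by its sprung orange nose between the arch and the end stop, giving way with it so that the nose is never pushed in more than 10 mm, and hold it still there for two seconds, well short of the stop. Then ease it down against the stop, let go and leave it there; do not disturb the other things on the bench.

Things in the scene. Friction and masses are not known exactly. Their poses are not given: they have to be found in the camera images.
- rail: Fixed inclined rail. Origin on the table, on the middle line; +x (level) points downhill, +y left looking downhill (away from the robot), z up; yaw varies. Base plate 660 x 110 x 12 mm. Rails 72 mm wide overall, x = -380 to 280 mm, fall 35 mm per metre; tops 55 mm above the table at x = 0. Nothing else stands above the rail tops between arch and stop.
- arch_mid (a point): Centre of the top of the fixed white reader arch over the rail: rail x = -90, y = 0 mm, 140 mm above the table. The arch spans x = -107 to -73 mm, legs at |y| = 55 to 69 mm, underside 126 mm above the table; the trolley passes beneath it, fingers do not.
- stop_face (a point): Where point nose_face comes when the trolley rests against the end stop: rail x = 250, y = 0 mm, 86 mm above the table. The stop is a fixed black rubber bar at x = 221 to 233 mm, 80 mm wide, its top only 12 mm above the rail tops: it meets the chassis, and the nose plate passes over it, as do fingertips 15 mm or more above the rail tops.
- nose_face (a point): Centre of the face of the sprung nose, 40 mm above the rail tops: an upright orange plate facing downhill, 70 mm wide, 8 mm thick, 20 to 56 mm above the rail tops. It stands 30 mm ahead of the chassis and of the blue box, on two rods.
- nose (a joint): How far the nose plate is pushed in towards the trolley, m: 0 free, 0.025 at its limit. Spring 80 N/m, damping 3 N per m/s, plate 0.04 kg. The trolley's weight on the slope pushes it in 2 to 3.5 mm when held by the nose; catching with fingers that stand still pushes it in too far.
- trolley_box (a point): Top centre of the blue and white slide box on the trolley, 73 mm behind the free nose face, 52 mm above the rail tops. Grey chassis 80 x 74 mm, captive on the rail. Nominal mass 0.6 kg (really 0.75 to 1.35 times). Drag 0.857 N per m/s, no other friction: terminal speed about 0.24 m/s (0.18 to 0.33), time constant 0.7 s (0.5 to 1.0).
- trolley (a joint): Travel of the trolley down the rail, m: 0 at the start (held by the blade of the release bar), 0.46 against the end stop; its free nose face is at rail x = -0.21 m + travel and is under the arch from 0.103 to 0.137. Rolls as soon as the blade is clear; never stops on the slope by itself.
- release (a joint): Travel of the release bar, m: 0 shut (blade in front of the chassis, under the nose), 0.04 fully out. It slides level and square to the rail towards the rail's -y (the robot's side), takes about 2 N plus 8 N per m/s and stays where it is left. The trolley is free from about 0.015 on.
- release_post (a point): Grip point on the upright red post of the release bar, 95 mm above the table. Post 16 mm thick, top 113 mm above the table; at its foot a 14 mm square bar (top 37 mm above the table) runs uphill. Shut, it stands at rail x = 60, y = -110 mm, with 66 mm free between post and rails: hook it with closed fingers from the rail side, or pinch it.
- reagent: Bystander: amber glass jar, 48 mm across, 85 mm high, upright; origin at the centre of its underside. Leave alone.
- slide_box: Bystander: yellow slide box 90 x 75 x 32 mm; origin at the centre of its underside. Leave alone.
- beaker: Bystander: small glass cup, 60 mm across, 60 mm high; origin at the centre of its underside. Leave alone.

How it is judged (in metres and radians):
On the way, in this order (a step that is already met when the one before it is completed fails the run):
1. the release bar is pulled out (value of joint release above 0.012 m and value of joint trolley below 0.09 m), for 0.05 s.
2. the trolley rolls out of the arch by itself, untouched (value of joint trolley between 0.12 and 0.2 m and velocity of joint trolley above 0.08 m/s and contact force between each of the arm, the fingers and trolley below 0.05 N), for 0.05 s.
3. the trolley is caught and held still by its nose for 1.5 s, at least 15 mm short of the stop (value of joint trolley between 0.13 and 0.445 m and velocity of joint trolley between -0.02 and 0.02 m/s and value of joint nose above 0.001 m), for 1.5 s.
4. the trolley rests against the end stop (value of joint trolley above 0.45 m and velocity of joint trolley below 0.02 m/s), for 0.2 s.
At the end, for the whole second after the job is handed in: The trolley rests against the end stop (within 10 mm), slower than 20 mm/s, with its nose free (pushed in less than 2 mm) and untouched by the fingers (all of step 4 and velocity of joint trolley above -0.02 m/s and value of joint nose below 0.002 m and contact force between the fingers and trolley below 0.05 N).
It fails at once if the sprung nose was pushed in more than 11 mm (a hard catch) (value of joint nose above 0.011 m).
It fails at once if the trolley slammed into the end stop (value of joint trolley above 0.452 m and velocity of joint trolley above 0.12 m/s).
It fails at once if a bystander was disturbed (distance of any of reagent, slide_box, beaker from where it was at the start of the episode above 0.015 m).
It also fails if it takes over 42 s, if anything falls off the work surface, if the arm or the gripper's body presses on something with over 40 N, if the wrist force passes 120 N, or if a joint passes its speed limit or range.

### The arm

A 6-joint arm with a two-finger parallel gripper is mounted at the origin on the work surface. World frame = base frame: x ahead of the robot, y to its left, z up, the work surface at z = 0. Lengths are in mm, angles in degrees, forces in N, time in s.
With the tool pointing down it reaches from about 325 to 925 mm from the base axis. Payload 3.1 kg.
Tool frame: the origin (TCP) lies at the very end of the fingers, on their centre line; the grasp point (between the pads) lies grasp_offset behind it (grasp_offset is the distance from the TCP to the grasp point, in mm); z points along the fingers, y is the line along which they close (so a half turn about z gives the same grasp; the last joint's range is limited). The gripper opens to 85 mm and grips with 20 to 120 N. Pads are 22 mm wide; open, the fingers measure 114 mm over their backs; the gripper's body (76 mm by 85 mm) begins 54 mm behind the grasp point. The pads swing forward as they close: fully open they stand 13 mm farther back than shut.
Start: joints at [69.145, 12.427, 92.441, -0, 75.132, -6.429], TCP at [155.698, 605.308, 193.9] pointing down, gripper open.
Joint ranges: [-157.48, 157.48], [-44.54, 120.13], [17.64, 146.25], [-64.5, 244.5], [7.68, 150.69], [-147.95, 147.95]. Speed limits (degrees/s): [159.86, 159.86, 180, 180, 180, 180].

### API

Orientations are given as [roll, pitch, yaw] about the fixed x, y, z axes, in that order (R = Rz(yaw) Ry(pitch) Rx(roll)).
In Python, from station import * gives the robot as it stands. Calls block until the motion is done:
- goto(position, orientation): joint-space move of the TCP to a pose.
- move_l(position, attitude=None, speed=150): straight line of the TCP; attitude=None keeps the orientation; speed is the mean speed in mm/s.
- move_j(angles): joint-space move.
- grip(opening, squeeze=None): finger opening in mm; squeeze is the grip in N (None keeps the last); returns when the fingers have stopped.
- wait(seconds).
- solve_ik(position, orientation): joint angles nearest the present ones, or None.
- get_obs(): the state.
- get_image(name): name is "side" or "top" or "wrist"; returns the picture (480x640x3 uint8, red, green, blue); there is no depth.
- get_calibration(name): a dict with "fx", "fy", "cx", "cy" (pixels), "D" ([k1, k2, p1, p2, k3] as OpenCV has them; the pictures are not rectified), "R" (3x3) and "t" (3): a world point X has camera coordinates R X + t; the wrist camera has in their place "mount" (4x4, takes a point from camera to tool coordinates, whose origin is the TCP and whose axes are the flange's). Camera axes: x right, y down, z forward; pixel columns grow to the right and rows downward; lengths in mm; the calibration is good to about 2 mm. A picture is of the moment at which its call begins: read the wrist's pose just before it. get_calibration takes no time and is no camera call.
A pose or a line that the arm cannot do raises Unreachable and nothing moves.
- sign_off(): hands the job in; it is judged then, once.
Trained networks look in the newest picture that a camera, given by its name, has taken for a name from the list of things; names that differ only in an ending like _2 or _b are one class to them, and where a whole thing is asked for, a point or a joint stands for the part that bears it (a point fixed in the world has none). Each returns a list of dicts, best first, with "score" (0 to 1); they miss things now and then, are a little off and sometimes report something else, mostly with a low value. They report only what shows in the picture. A call takes as long as a camera call.
- spot_in(name, camera): "extent" ([centre column, centre row, width, height] in pixels, round what is visible of it).
- regions_of(name, camera): "region" (480x640 bool, what is visible of it) and "extent" ([centre column, centre row, width, height] in pixels, round what is visible of it).
The state is a dict: "t": time; "joint_pos": joint angles; "qvel": joint speeds; "effort": joint torques, N m; "tcp_pos": TCP position; "ee_rot": TCP orientation; "wrist_force": force on the tool from outside, world axes, zero at the start; "moment": the same for the moment, N m; "grip_width": finger opening in mm; "grip_force": force on a finger pad.
Only numpy, scipy, OpenCV 4.12 (cv2) and the standard library are available. Lean on these libraries where they do the work, as an engineer would, in place of code of your own. Each camera call takes 0.05 s, during which the arm holds its last target. There are 200 camera calls.

## Working session

There is one attempt and no reset: what is moved stays moved. The work goes in short steps, each a Python script; the robot and the scene stay as the last script left them, time stands still between calls to the robot, and variables do not carry over. Pictures are saved under pics/ and viewed, at most 10 in all, crops included, and the job is handed in when it is done.

```bash
mkdir -p pics; ls; python3 - <<'E'
from station import *
import cv2,numpy as np
for c in("side","top"):
    im=get_image(c); cv2.imwrite(f"pics/{c}0.png",im[:,:,::-1])
    k=get_calibration(c); print(c,{a:np.round(np.array(b),3).tolist() for a,b in k.items()})
    for n in("release_post","trolley_box","nose_face","arch_mid","rail","reagent","slide_box","beaker","stop_face"):
        try:
            r=spot_in(n,c); print(n,[(round(x["score"],2),np.round(x["extent"]).tolist()) for x in r[:2]])
        except Exception as e: print(n,e)
o=get_obs();print(o)
E
```

```text
pics
side {'fx': 433.358, 'fy': 433.358, 'cx': 322.751, 'cy': 238.502, 'D': [-0.088, 0.0, 0.0, 0.0, 0.0], 'R': [[0.843, -0.537, 0.022], [-0.306, -0.512, -0.803], [0.443, 0.67, -0.596]], 't': [-486.578, 294.549, 627.162]}
release_post [(0.64, [245.0, 249.0, 86.0, 103.0]), (0.36, [242.0, 184.0, 45.0, 36.0])]
trolley_box [(0.47, [308.0, 263.0, 229.0, 194.0])]
nose_face [(0.95, [250.0, 190.0, 22.0, 23.0])]
arch_mid [(0.81, [307.0, 264.0, 227.0, 192.0])]
rail [(0.68, [309.0, 264.0, 228.0, 196.0])]
reagent [(0.93, [321.0, 208.0, 21.0, 36.0])]
slide_box [(0.83, [382.0, 262.0, 48.0, 44.0])]
beaker [(0.78, [344.0, 411.0, 41.0, 50.0])]
stop_face [(0.74, [310.0, 265.0, 223.0, 197.0])]
top {'fx': 461.943, 'fy': 461.943, 'cx': 318.072, 'cy': 242.834, 'D': [0.026, 0.0, 0.0, 0.0, 0.0], 'R': [[-0.013, -0.999, -0.032], [-0.984, 0.018, -0.177], [0.178, 0.029, -0.984]], 't': [60.656, 589.381, 999.624]}
release_post [(0.7, [267.0, 290.0, 150.0, 49.0])]
trolley_box [(0.75, [181.0, 260.0, 51.0, 39.0])]
nose_face [(0.51, [196.0, 254.0, 28.0, 32.0])]
arch_mid [(0.88, [276.0, 270.0, 293.0, 129.0])]
rail [(0.
[... 301 characters left out ...]
.0, 268.0, 289.0, 122.0])]
{'t': 1.0, 'joint_pos': array([ 6.91451658e+01,  1.24275877e+01,  9.24418247e+01,  2.06403563e-03,
        7.51326710e+01, -6.42786996e+00]), 'qvel': array([-0.04751297,  0.04474401, -0.05988135,  0.00074196, -0.04155126,
        0.08849385]), 'effort': array([-1.04668245e-04, -3.96905708e+01, -3.04263139e+01, -1.21128951e-04,
        7.25132140e-04,  1.11568077e-06]), 'tcp_pos': array([155.67553045, 605.30204815, 193.89137676]), 'ee_rot': array([-1.79998153e+02, -2.21561836e-03,  1.65572506e+02]), 'wrist_force': array([-0.87003524,  0.2609216 , -0.31902331]), 'moment': array([0.01271685, 0.00620777, 0.0406247 ]), 'grip_force': 0.0, 'grip_width': 85.57451016620828}
```

View pictures.

View pics/top0.png

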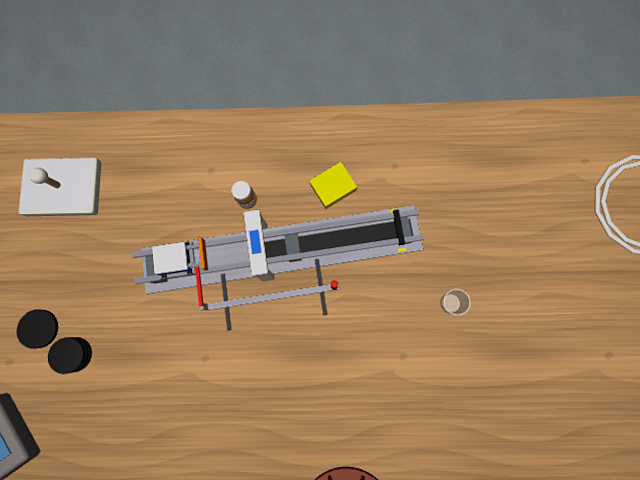

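View pics/side0.png

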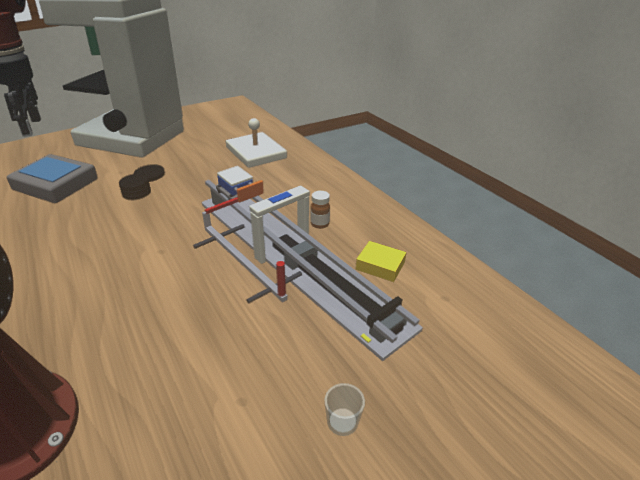

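Both views agree. Downhill runs to the right in the top view. In top-view pixels, the box is at (170,257), the nose at (203,253), the arch label at (255,242), the red post at (334,285), the stop at (403,228) and the beaker at (457,302). Next I fit the rail pose (x, y, yaw) to these features.

```bash
python3 - <<'E'
from h import *
q=np.load("q.npy");th=np.degrees(q[2]);A=[180,0,th+180]
W=lambda x,y,z:r2w(q,[x,y,z])[0].tolist()
def t():return get_obs()["t"]
goto(W(60,-69,200),A);print(t());grip(0);print(t(),get_obs()["grip_width"])
a=t();move_l(W(200,-69,200),speed=120);o=get_obs();print("dur 140@120",o["t"]-a,np.abs(o["qvel"]).max(),o["tcp_pos"]-np.array(W(200,-69,200)))
a=t();move_l(W(60,-69,200),speed=240);print("dur 140@240",t()-a)
a=t();move_l(W(60,-69,76),speed=120);o=get_obs();print("124@120",o["t"]-a,o["tcp_pos"]-np.array(W(60,-69,76)))
im=get_image("top");cv2.imwrite("pics/t1.png",im[150:350,100:460,::-1])
im2=get_image("side");S=im2[120:400,150:450,::-1];cv2.imwrite("pics/c1.png",np.hstack([cv2.resize(im[150:350,100:460,::-1],(504,280)),S[:, :290]]))
print(get_obs()["wrist_force"])
E
```

```text
3.4667
4.2333 0.26903612403445065
dur 140@120 1.3167 0.23699426591093428 [-0.09171631  0.64631172 -0.05555681]
dur 140@240 0.7332999999999998
124@120 1.1834000000000007 [ 0.97803185 -0.14473001  0.94179404]
[-0.70161504  0.27644109  0.76507295]
```

View pics/c1.png

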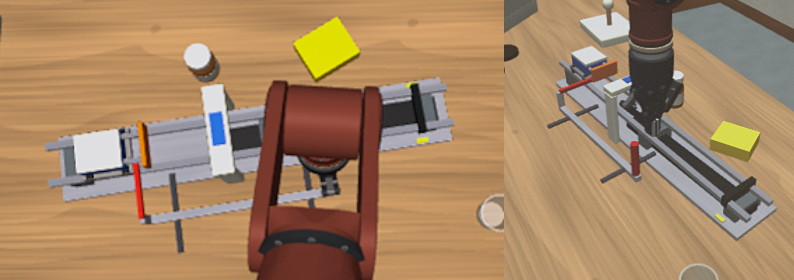

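The top crop shows the closed fingers beside the post (crop about 330,185), with nose and box fully visible and the arm clear of them. In the side crop the fingers stand on the rail side of the post. `move_l` takes distance/speed plus 0.15 s. Before releasing, I'll simulate the catch with unknown speed profile, lag and offsets, and test the tracking template.

```bash
cat > plan.py <<'E'
import numpy as np, itertools
G,B=9.81*.035,.857
def prof(kind,u):
    u=np.clip(u,0,1)
    if kind==0:return u**3*(10-15*u+6*u*u)
    if kind==1:return u*u*(3-2*u)
    if kind==2:return (1-np.cos(np.pi*u))/2
    r={3:.25,4:.33}[kind];V=1/(1-r)   # trapezoid
    return np.where(u<r,V*u*u/2/r,np.where(u>1-r,1-V*(1-u)**2/2/r,V*(u-r/2)))
def sim(m,s,v,delay,speed,f0,D,kind,lag,off,dt=.002):
    """arrays broadcast over scenarios; f0 contact face in travel units; returns max nose, final s, final speed"""
    cm=np.zeros_like(s);c0=np.zeros_like(s);T=D/speed
    for i in range(int(3.2/dt)):
        t=i*dt;f=f0+off
        p=np.zeros_like(s)
        for k in range(5):
            w=kind==k
            if w.any():p[w]=prof(k,(t-delay-lag[w])/T)
        f=f+D*p
        c=np.maximum(0,s-f);cd=(c-c0)/dt;c0=c
        F=np.where(c>0,np.maximum(0,80*c+3*np.clip(cd,-.5,.5)),0)
        v=v+(G-B/m*v-F/m)*dt;s=s+v*dt;cm=np.maximum(cm,c)
    return cm,s,v
def scen(m,s,v,dm=.12):
    L=np.array(list(itertools.product([1-dm,1,1+dm],[0,1,2,3,4],[.02,.1],[-.006,.006])))
    mm=np.clip(m*L[:,0],.45,.81);return mm,np.full(len(L),s),np.full(len(L),v),L[:,1].astype(int),L[:,2],L[:,3]
def best(m,s,v,f0,D,dm=.12,delays=np.arange(0,.6,.05),speeds=(.09,.1,.11,.12,.13,.14,.15)):
    M,S,V,K,L,O=scen(m,s,v,dm);R=[]
    for d in delays:
        for sp in speeds:
            c,sf,vf=sim(M,S,V,d,sp,f0,D,K,L,O,.004);R.append((c.max(),np.median(c),d,sp,sf.max()))
    return min(R)
E
python3 - <<'E'
from plan import *
for m in(.45,.6,.81):
    t=np.arange(0,1.2,.001);tau=m/B;s=G*tau*(1.2-tau*(1-np.exp(-1.2/tau)));v=G*tau*(1-np.exp(-1.2/tau))
    for f0,D in((.249,.175),(.269,.158),(.289,.138)):print(m,round(s,3),round(v,3),f0,np.round(best(m,s,v,f0,D),4))
E
python3 - <<'E'
from h import *
q=np.load("q.npy")
T=cv2.imread("pics/top0.png")
t1=get_image("top")[:,:,::-1]
tm=T[238:276,148:192]
for im in(T,t1):
    r=cv2.matchTemplate(im[200:300,120:330],tm,cv2.TM_CCOEFF_NORMED);print(cv2.minMaxLoc(r),148-120,38)
for s in(0,50,100,150):print(s,proj(r2w(q,[-283+s,0,117-.035*s]),"top")[0])
print(get_obs()["t"])
E
```

```text
0.45 0.131 0.162 0.249 [0.0068 0.0035 0.1    0.09   0.4322]
0.45 0.131 0.162 0.269 [0.0075 0.0038 0.25   0.09   0.4352]
0.45 0.131 0.162 0.289 [0.0084 0.004  0.45   0.09   0.4352]
0.6 0.15 0.197 0.249 [0.0106 0.0061 0.     0.11   0.4329]
0.6 0.15 0.197 0.269 [0.0092 0.0063 0.     0.09   0.4359]
0.6 0.15 0.197 0.289 [0.0093 0.0065 0.15   0.09   0.4359]
0.81 0.169 0.233 0.249 [0.0177 0.0141 0.     0.09   0.434 ]
0.81 0.169 0.233 0.269 [0.014  0.0097 0.     0.12   0.4365]
0.81 0.169 0.233 0.289 [0.0124 0.0106 0.     0.1    0.4365]
(-0.44162455201148987, 0.9999999403953552, (139, 29), (28, 38)) 28 38
(-0.37624648213386536, 0.9997485280036926, (19, 12), (28, 38)) 28 38
0 [168.18569553 257.4670673 ]
50 [191.52410373 253.89927253]
100 [214.74050109 250.34904295]
150 [237.84481973 246.81486773]
7.6167
```

```bash
python3 - <<'E'
from plan import *
T=.95
for m in(.45,.6,.81):
    tau=m/B;s=G*tau*(T-tau*(1-np.exp(-T/tau)));v=G*tau*(1-np.exp(-T/tau))
    for f0,D in((.249,.18),(.269,.163),(.289,.143)):print(m,round(s,3),round(v,3),f0,np.round(best(m,s,v,f0,D,.08,np.arange(0,1,.05),np.arange(.09,.2,.01)),4))
# sensitivity to profile for one case
m=.6;tau=m/B;s=G*tau*(T-tau*(1-np.exp(-T/tau)));v=G*tau*(1-np.exp(-T/tau))
b=best(m,s,v,.249,.18,.08,np.arange(0,1,.05),np.arange(.09,.2,.01))
for k in range(5):
  for l in(.02,.1):
    for o in(-.006,.006):
      M=np.array([m]);print(k,l,o,sim(M,M*0+s,M*0+v,b[2],b[3],.249,.18,np.array([k]),np.array([l]),np.array([o]))[0].round(4))
E
```

```text
0.45 0.092 0.151 0.249 [0.0063 0.0034 0.35   0.09   0.4371]
0.45 0.092 0.151 0.269 [0.007  0.0035 0.5    0.09   0.4401]
0.45 0.092 0.151 0.289 [0.008  0.0039 0.65   0.09   0.4401]
0.6 0.103 0.178 0.249 [0.0086 0.0061 0.1    0.09   0.4379]
0.6 0.103 0.178 0.269 [0.0087 0.0063 0.25   0.09   0.4409]
0.6 0.103 0.178 0.289 [0.0093 0.0064 0.4    0.09   0.4409]
0.81 0.114 0.206 0.249 [0.0114 0.0094 0.05   0.11   0.4387]
0.81 0.114 0.206 0.269 [0.0122 0.0104 0.15   0.1    0.4418]
0.81 0.114 0.206 0.289 [0.0124 0.0105 0.25   0.1    0.4418]
0 0.02 -0.006 [0.0043]
0 0.02 0.006 [0.0051]
0 0.1 -0.006 [0.0055]
0 0.1 0.006 [0.0042]
1 0.02 -0.006 [0.0063]
1 0.02 0.006 [0.0066]
1 0.1 -0.006 [0.0063]
1 0.1 0.006 [0.0063]
2 0.02 -0.006 [0.0058]
2 0.02 0.006 [0.0063]
2 0.1 -0.006 [0.006]
2 0.1 0.006 [0.0058]
3 0.02 -0.006 [0.0072]
3 0.02 0.006 [0.0074]
3 0.1 -0.006 [0.0071]
3 0.1 0.006 [0.0073]
4 0.02 -0.006 [0.0063]
4 0.02 0.006 [0.0064]
4 0.1 -0.006 [0.0061]
4 0.1 0.006 [0.0063]
```

```bash
python3 - <<'E'
from plan import *
T=.9
for m in(.45,.6,.7,.81):
    tau=m/B;s=G*tau*(T-tau*(1-np.exp(-T/tau)));v=G*tau*(1-np.exp(-T/tau))
    for f0,D in((.2,.23),(.22,.21),(.24,.19)):print(m,round(s,3),round(v,3),f0,np.round(best(m,s,v,f0,D,.08,np.arange(0,1,.05),np.arange(.09,.2,.01)),4))
E
```

```text
0.45 0.085 0.148 0.2 [0.0049 0.0032 0.     0.09   0.4382]
0.45 0.085 0.148 0.22 [0.0057 0.0033 0.15   0.09   0.4382]
0.45 0.085 0.148 0.24 [0.0065 0.0033 0.35   0.09   0.4381]
0.6 0.095 0.174 0.2 [0.0105 0.0072 0.     0.09   0.439 ]
0.6 0.095 0.174 0.22 [0.0078 0.0054 0.     0.1    0.4388]
0.6 0.095 0.174 0.24 [0.0083 0.0056 0.15   0.1    0.4389]
0.7 0.099 0.187 0.2 [0.0137 0.0071 0.     0.13   0.4394]
0.7 0.099 0.187 0.22 [0.0096 0.007  0.     0.11   0.4394]
0.7 0.099 0.187 0.24 [0.0106 0.0077 0.05   0.1    0.4395]
0.81 0.104 0.199 0.2 [0.0162 0.0132 0.     0.09   0.44  ]
0.81 0.104 0.199 0.22 [0.0113 0.0083 0.     0.12   0.4397]
0.81 0.104 0.199 0.24 [0.0112 0.0093 0.05   0.11   0.4398]
```

```bash
cat > run.py <<'E'
from h import *
from plan import sim,scen,best,G,B
from scipy.optimize import least_squares
q=np.load("q.npy");W=lambda x,y,z=76:r2w(q,[x,y,z])[0].tolist()
tm=cv2.imread("pics/top0.png")[238:276,148:192]
sg=np.arange(-10,260,5.);cg=np.array([proj(r2w(q,[-283+s,0,117-.035*s]),"top")[0,0] for s in sg]);c0=np.interp(0,sg,cg)
D=[]
def meas():
    t=get_obs()["t"];im=get_image("top")[:,:,::-1]
    r=cv2.matchTemplate(np.ascontiguousarray(im[200:300,120:330]),tm,cv2.TM_CCOEFF_NORMED);_,sc,_,(u,v)=cv2.minMaxLoc(r)
    a,b,c=r[v,u-1],r[v,u],r[v,u+1];u=u+.5*(a-c)/(a-2*b+c)
    s=np.interp(c0+u-28,cg,sg)/1000
    print(f"t {t:.3f} s {s*1000:.1f} score {sc:.2f}")
    if sc>.9:D.append((t,s))
    return s
def st(p,t):
    m,t0=p;tau=m/B;d=np.maximum(0,np.asarray(t)-t0);e=1-np.exp(-d/tau);return G*tau*(d-tau*e),G*tau*e
def fit():
    d=np.array(D)
    return least_squares(lambda p:np.r_[(st(p,d[:,0])[0]-d[:,1])/.001,(p[0]-.6)/.12],[.6,d[0,0]-np.sqrt(2*d[0,1]/G)],bounds=([.45,-1],[.81,99])).x
meas();D.clear()
move_l(W(60,-80),speed=100);print(get_obs()["wrist_force"].round(1))
move_l(W(60,-115.5),speed=150)
if meas()<.002:
    D.clear();print("pull more");move_l(W(60,-124),speed=120);meas()
TX=36;f0=(TX-11+210)/1000;L=.43-f0
move_l(W(TX,0),speed=300)
for i in range(8):
    meas();p=fit();t=get_obs()["t"];s,v=st(p,t)
    b=best(p[0],float(s),float(v),f0,L,.06,np.arange(0,.5,.05),np.arange(.09,.15,.01))
    print("m,t0",p.round(3),"s,v",s.round(3),v.round(3),"plan",np.round(b,4))
    if b[2]<=.05:break
if b[2]>0:wait(b[2])
move_l(W(TX+L*1000,0),speed=b[3]*1000)
o=get_obs();print(o["t"],o["wrist_force"].round(2));wait(.3);meas()
im=get_image("side");cv2.imwrite("pics/s2.png",im[120:420,120:520,::-1])
wait(2.2);print(get_obs()["t"],get_obs()["wrist_force"].round(2))
im=get_image("side");cv2.imwrite("pics/s3.png",im[120:420,120:520,::-1])
E
python3 run.py
```

```text
t 7.617 s -0.0 score 1.00
[-0.7 -0.2 -0.2]
t 8.308 s -0.0 score 1.00
pull more
t 8.608 s -0.0 score 1.00
t 9.233 s -0.0 score 1.00run.py:20: RuntimeWarning: invalid value encountered in sqrt
  return least_squares(lambda p:np.r_[(st(p,d[:,0])[0]-d[:,1])/.001,(p[0]-.6)/.12],[.6,d[0,0]-np.sqrt(2*d[0,1]/G)],bounds=([.45,-1],[.81,99])).x
Traceback (most recent call last):
  File "run.py", line 29, in <module>
    meas();p=fit();t=get_obs()["t"];s,v=st(p,t)
             ~~~^^
  File "run.py", line 20, in fit
    return least_squares(lambda p:np.r_[(st(p,d[:,0])[0]-d[:,1])/.001,(p[0]-.6)/.12],[.6,d[0,0]-np.sqrt(2*d[0,1]/G)],bounds=([.45,-1],[.81,99])).x
           ~~~~~~~~~~~~~^^^^^^^^^^^^^^^^^^^^^^^^^^^^^^^^^^^^^^^^^^^^^^^^^^^^^^^^^^^^^^^^^^^^^^^^^^^^^^^^^^^^^^^^^^^^^^^^^^^^^^^^^^^^^^^^^^^^^^^^
ValueError: Initial guess is outside of provided bounds
```

```bash
python3 - <<'E'
from h import *
q=np.load("q.npy")
S0=cv2.imread("pics/side0.png");S=get_image("side")[:,:,::-1];T0=cv2.imread("pics/top0.png");T=get_image("top")[:,:,::-1]
red=((0,150,60),(6,255,255))
for i in(S0,S):print(blob(np.ascontiguousarray(i[:,:,::-1]),*red,(240,240,300,310)).round(1))
for i in(T0,T):print("blade rod/red top",blob(np.ascontiguousarray(i[:,:,::-1]),*red,(185,255,215,325)).round(2))
for y in(-110,-120,-130):print(y,proj(r2w(q,[60,y,82]),"side")[0].round(1),proj(r2w(q,[-200,y,60]),"top")[0].round(1))
cv2.imwrite("pics/c2.png",np.hstack([cv2.resize(S[180:320,200:340],(400,400)),cv2.resize(S0[180:320,200:340],(400,400))]))
print(get_obs()["tcp_pos"],get_obs()["t"])
E
```

```text
[280.1 271.2  50. ]
[280.3 270.3  46. ]
blade rod/red top [198.74 286.25 165.  ]
blade rod/red top [198.77 286.18 164.  ]
-110 [280.9 275.9] [218.9 303.6]
-120 [276.5 278.1] [219.4 308.1]
-130 [272.1 280.4] [219.9 312.6]
[596.73224135  55.66096301  75.30337136] 9.3833
```

View pics/c2.png

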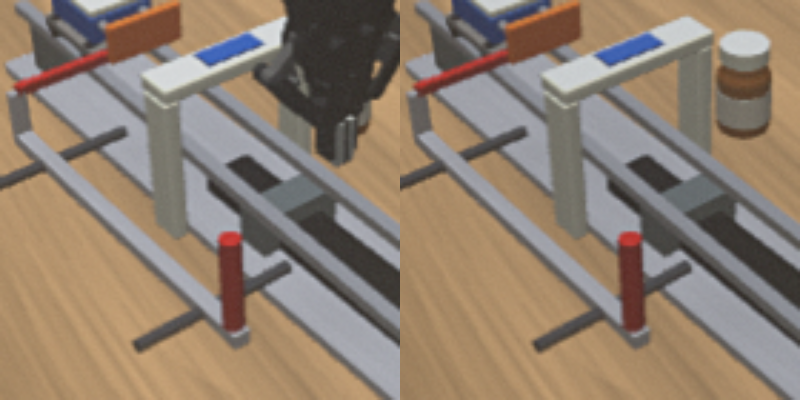

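```bash
python3 - <<'E'
from h import *
q=np.load("q.npy")
print("tcp side",proj(get_obs()["tcp_pos"],"side")[0], "seen ~ (319,236)")
for z in(113,95,37): print(z,proj(r2w(q,[60,-110,z]),"side")[0],proj(r2w(q,[60,-110,z]),"top")[0])
W=lambda x,y,z:r2w(q,[x,y,z])[0].tolist()
move_l(W(60,-69,76),speed=250); move_l(W(60,-90,76),speed=100);o=get_obs();print(o["wrist_force"],o["tcp_pos"],W(60,-90,76))
S=get_image("side")[:,:,::-1]
print("tcp side",proj(o["tcp_pos"],"side")[0])
cv2.imwrite("pics/c3.png",cv2.resize(S[180:320,200:340],(600,600)))
E
```

```text
tcp side [316.99941825 249.90987351] seen ~ (319,236)
113 [280.25944982 263.09629104] [334.3258043  282.91637662]
95 [280.62327103 270.5809491 ] [334.3041244  283.68417303]
37 [281.74448272 293.35357768] [334.23924688 285.98234374]
[0.19405797 0.1385606  0.5541381 ] [513.26913447  19.51691609  76.24945211] [512.6276949392792, 19.327432290872082, 76.0]
tcp side [289.75241927 273.53691506]
```

View pics/c3.png

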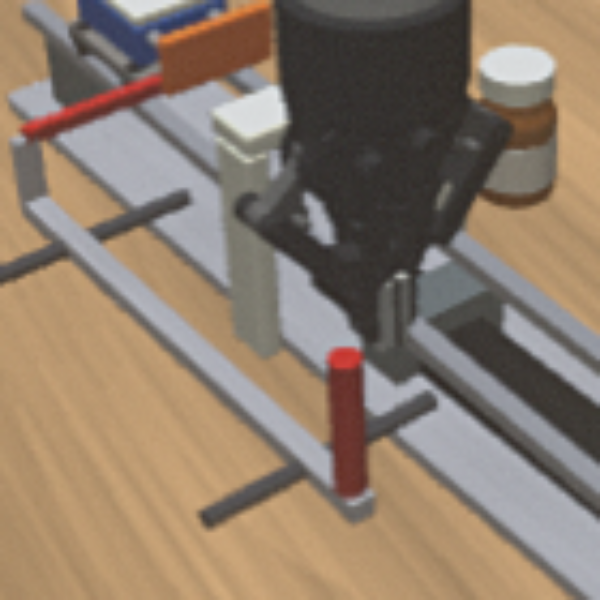

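The tips show about 13 px (about 30 mm) above where the TCP should appear: seen at (385,345) in the crop, projected at (385,401). So the fingers passed over the post. I'll measure the real tip height with a gentle touch on free table.

```bash
python3 - <<'E'
from h import *
q=np.load("q.npy");W=lambda x,y,z:r2w(q,[x,y,z])[0].tolist()
print(get_obs()["grip_width"])
move_l(W(60,-69,76),speed=200);move_l(W(145,-85,76),speed=300);move_l(W(145,-85,20),speed=200)
w0=get_obs()["wrist_force"];print(w0)
z=20
while z>-36:
    z-=4
    try: move_l(W(145,-85,z),speed=60)
    except Exception as e: print("x",z,e);break
    o=get_obs();f=o["wrist_force"][2]-w0[2]
    if abs(f)>2:break
print(z,o["tcp_pos"],f,o["t"])
S=get_image("side")[:,:,::-1];print("tcp side",proj(o["tcp_pos"],"side")[0])
cv2.imwrite("pics/c4.png",cv2.resize(S[200:340,220:360],(600,600)))
move_l(W(145,-85,50),speed=200)
E
```

```text
0.07717912242690828
[-0.42279406 -0.36865202 -0.27917801]
-36 [529.3095168  -63.99137862 -36.37518219] 0.4536928161379321 14.8667
tcp side [319.29348668 338.49733325]
```

View pics/c4.png

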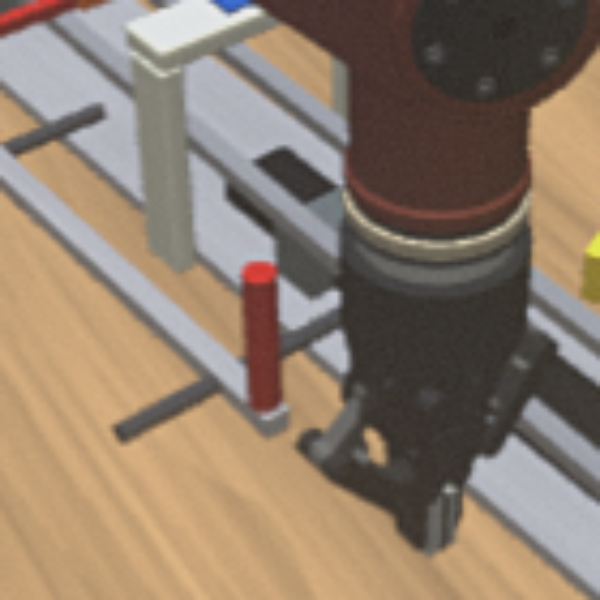

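```bash
python3 - <<'E'
from h import *
q=np.load("q.npy");W=lambda x,y,z:r2w(q,[x,y,z])[0].tolist()
move_l(W(145,-85,-35),speed=250)
w0=get_obs()["wrist_force"]
z=-35
while z>-47:
    z-=2
    try: move_l(W(145,-85,z),speed=100)
    except Exception as e: print("x",z,e);break
    o=get_obs();f=o["wrist_force"]-w0;print(z,o["tcp_pos"][2].round(2),f.round(1))
    if abs(f[2])>2.5:break
print(o["t"])
move_l(W(145,-85,35),speed=250);print(get_obs()["t"])
E
```

```text
-37 -37.34 [-4.2 -0.   7.7]
16.2417
16.6833
```

The table touch puts the real tips about 36.5 mm above the reported TCP, while the lateral position agrees. I'll correct for that and run it.

```bash
sed -i 's/z=76:/z=40.5:/; s/-115\.5/-117/; s/-124/-126/; s/^meas();D.clear()/for P in [(60,-69),(60,-126),(36,0),(231,0),(300,0)]: assert solve_ik(W(*P),get_obs()["ee_rot"]) is not None,P\nmove_l(W(60,-69),speed=150);meas();D.clear()/' run.py
sed -i 's/^TX=36/if D[-1][1]<.002: print("STOP: no roll",get_obs()["wrist_force"]); raise SystemExit\nTX=36/' run.py; python3 run.py
```

```text
t 17.408 s -0.0 score 1.00
[-0.6  0.2  0.2]
t 18.117 s 10.0 score 0.96
t 18.717 s 89.7 score 0.89
m,t0 [ 0.6   17.861] s,v 0.096 0.174 plan [0.0081 0.0056 0.1    0.1    0.4388]
t 18.767 s 99.2 score 0.91
m,t0 [ 0.663 17.859] s,v 0.108 0.189 plan [0.0091 0.0069 0.     0.1    0.4391]
20.9167 [-0.35 -0.53 -0.17]
t 21.217 s 173.0 score 0.48
23.5167 [0.18 0.24 0.57]
```

```bash
python3 - <<'E'
import cv2,numpy as np
cv2.imwrite("pics/c5.png",np.hstack([cv2.imread("pics/s2.png"),cv2.imread("pics/s3.png")]))
E
```

View pics/c5.png

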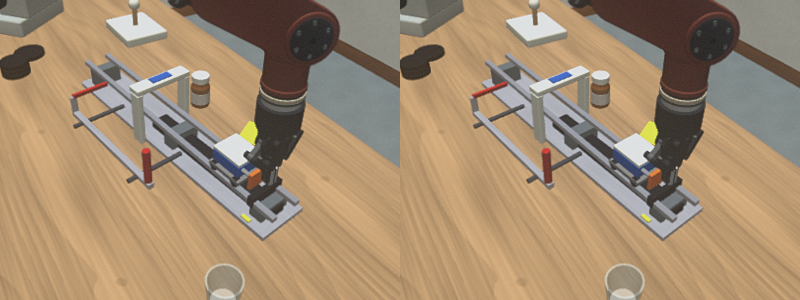

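Both frames, about 2 s apart, show the trolley standing still with its orange nose on the fingers, short of the stop. Next I ease it down and retreat.

```bash
python3 - <<'E'
from h import *
q=np.load("q.npy");W=lambda x,y,z=40.5:r2w(q,[x,y,z])[0].tolist()
move_l(W(268,0),speed=22);wait(.3);move_l(W(305,0),speed=40);move_l(W(305,0,150),speed=150);wait(.3)
S=get_image("side")[:,:,::-1];cv2.imwrite("pics/c6.png",cv2.resize(S[200:380,280:460],(600,600)))
for s in (440,450,460):print(s,proj(r2w(q,[-210+s,0,86]),"side")[0].round(1))
print(get_obs()["t"])
E
```

```text
440 [388.6 297.4]
450 [392.8 300.5]
460 [397.1 303.7]
28.0083
```

View pics/c6.png

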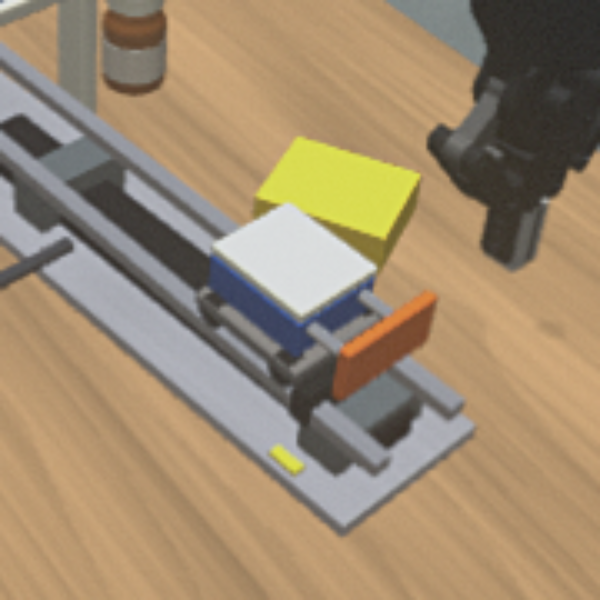

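The nose face is centred at crop (388,345), which is pixel (396,303) and matches travel 460. The trolley is against the stop, its nose is free and the fingers are clear.

```bash
python3 -c "
from station import *
print(sign_off())"
```

```text
the job is handed in; nothing more can be done
None
```

I handed the job in at about 28 s of 42. The bar was released on a second try, after the first hook passed over the post. The trolley rolled through the arch, was caught by its nose and held still for over 2 s, then eased to rest against the stop with the fingers clear. Nose push-in was never measured; the catch was planned for 9.1 mm at worst, and no verdict came back.

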